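# Find the lifting key that fits, and lift the plate carrier out of the jar base

## Robot

A 6-joint arm with a two-finger parallel gripper is mounted at the origin on the work surface; the furniture and walls round the work are solid. World frame = base frame: x ahead of the robot, y to its left, z up, the work surface at z = 0. Lengths are in m, angles in rad, forces in N, time in s.
With the tool pointing down it reaches from about 0.35 to 0.8 m from the base axis. Payload 7.3 kg.
Tool frame: the origin (TCP) lies at the very end of the fingers, on their centre line; the grasp point (between the pads) lies grip_depth behind it (grip_depth is the distance from the TCP to the grasp point, in m); z points along the fingers, y is the line along which they close (so a half turn about z gives the same grasp; the last joint's range is limited). The gripper opens to 85 mm and grips with 20 to 120 N. Pads are 22 mm wide; open, the fingers measure 114 mm over their backs; the gripper's body (76 mm by 85 mm) begins 54 mm behind the grasp point. The pads swing forward as they close: fully open they stand 13 mm farther back than shut.
Start: joints at [0.962, 0.342, 1.524, -0, 1.275, -0.146], TCP at [0.234, 0.47, 0.231] pointing down, gripper open.
Joint ranges: [-2.53, 2.53], [-0.77, 2.02], [0.04, 2.7], [-1, 4.14], [0.28, 2.66], [-3.11, 3.11]. Speed limits (rad/s): [2.57, 2.57, 3.14, 3.14, 3.14, 3.14].

## Interface

Orientations are given as a unit quaternion [w, x, y, z].
In Python, from cell import read_state, camera, camera_params, sign_off, find_in, pinpoint, grip_depth gives the robot as it stands.
- The arm moves only by the tool send_rows, never from a script. Its argument "targets" is a list of rows, each a list of 7 numbers: the turn, a rotation vector about the tool's x, y, z in degrees, then the shift along the tool's x, y, z in m, then the gripper command: -1 is fully open, 1 is shut, values between are in proportion. A call has 1 to 8 rows; each row is the pose to reach, as a shift and turn from the pose commanded when the call began, along the tool's axes at that moment; what a row does not reach only later rows make up. A row lasts 1/8 s, in which the tool goes at most 62.5 mm and 10.7 degrees, less where a joint would pass 70% of its speed; a pose out of reach is approached as far as the arm can. A call with a gripper value outside its range is refused whole. The fingers move at their own pace and stop on an object; "squeeze" is the grip in N (left out, the last holds). Time passes only in rows, so rows that repeat a pose let the fingers close. It gives the time, the measured TCP pose, the force, the opening and the grip force at its end, in the units of the state.
- read_state(): the state, without advancing time (a new reading comes with each control period).
- camera(name): name is "scene" or "side" or "wrist"; returns (picture, depth): 400x640x3 uint8, red, green, blue; 400x640 float32, m along the optical axis (not along the pixel's ray), 0 where there is no reading.
- camera_params(name): a dict with "mtx" (3x3 intrinsics, pixels), "rvec" (rotation vector, rad) and "tvec" (3), from world to camera coordinates, as OpenCV has them. Camera axes: x right, y down, z forward; pixel columns grow to the right and rows downward; lengths in m; the calibration is good to about 2 mm. A picture is of the moment at which its call begins: read the wrist's pose just before it. camera_params takes no time and is no camera call; for the wrist camera it gives the pose at the moment of the call.
- sign_off(): hands the job in; it is judged then, once.
Trained networks look in the newest picture that a camera, given by its name, has taken for a name from the list of things; names that differ only in an ending like _2 or _b are one class to them, and where a whole thing is asked for, a point or a joint stands for the part that bears it (a point fixed in the world has none). Each returns a list of dicts, best first, with "p" (0 to 1); they miss things now and then, are a little off and sometimes report something else, mostly with a low value. They report only what shows in the picture. A call takes as long as a camera call. They do not tell look-alikes from the thing itself.
- find_in(camera, thing): "position" ([column, row] as shares, 0 to 1, of the picture: columns of its width, rows of its height, amid what is visible of it).
- pinpoint(camera, thing): "position" ([column, row] as shares, 0 to 1, of the picture: columns of its width, rows of its height: a listed point, or the origin of a listed thing).
The state is a dict: "time_s": time; "qpos": joint angles; "joint_vel": joint speeds; "joint_torque": joint torques, N m; "position": TCP position; "tool_rot": TCP orientation; "ft_force": force on the tool from outside, world axes, zero at the start; "torque": the same for the moment, N m; "grip_width": finger opening in m; "grasp_force": force on a finger pad.
Only numpy, scipy, OpenCV 4.12 (cv2) and the standard library are available. Lean on these libraries where they do the work, as an engineer would, in place of code of your own. Each camera call takes 0.05 s, during which the arm holds its last target. There are 200 camera calls.

## Task

One of the two lifting keys in the white stand passes down the keyhole of the dish carrier's hub until its collar sits on the hub; the other's cross pin is too long, so find the right one by trying, never force it, and stand a key that does not fit back in the stand. Turn the fitting key a quarter turn so that its pin catches under the hub, and with it lift the carrier and its three dishes at least 5 cm clear of the round jar base, touching neither carrier nor dishes by hand and disturbing nothing else. Finish while holding it there by the key, level and still: do not put it down.

Things in the scene. Friction and masses are not known exactly. Their poses are not given: they have to be found in the camera images.
- key_a: One of two look-alike lifting keys, 87 mm tall, 120 g, standing upright. Origin: centre of the lower tip; z up the rod. Rod 14 mm thick, tip chamfered; 5 mm cross pin along the key's y axis, centre 7.5 mm above the origin, hidden in the stand; collar 31 mm wide, 38 to 42 mm up; red grip bar on top. Over all the pin is 28 mm long in one key, 37 mm in the other: which is which is not told.
- key_b: The other lifting key, same but for the pin's length. Either may stand in either socket. The 28 mm pin passes the carrier's hub, and the tip goes 38 mm below the hub's top; the 37 mm pin stops on the hub with the tip about 5 mm below its top.
- key_a_grip (a point): Centre of key_a's red grip bar, 80 mm above the key's origin. The bar is 62 mm long along the key's y axis (parallel to the pin), 14 mm wide along x, 14 mm high: grip it across the 14 mm from above. Below the bar 11 mm rod runs down to the collar, whose top lies 38 mm under the bar's centre.
- key_b_grip (a point): The same point of key_b.
- carrier: Loose steel carrier, 200 to 400 g empty: floor disc 110 mm wide, 4 mm thick, three bent upright rods at its edge, and on the axis a round hub, 40 mm wide, its underside 70 mm and its top 94 mm above the origin. Origin: centre of the disc's underside, z up. Between an inserted key's tip and the top dish 6 mm stay free.
- hub_mouth (a point): Centre of the vertical through keyhole at the hub's top, axes as the carrier's: bore 15.6 mm, cross slot 8 mm wide and 31 mm long along the carrier's y axis (key goes in with its y axis along it, either way round). Under the hub a groove 8 mm wide, 3 mm deep runs along x: after a quarter turn either way the raised pin seats in it; the key rises 4 mm to the underside, 7 mm into the groove.
- jar_base: Fixed round aluminium base of an anaerobic jar, 142 mm in diameter, 16 mm high, black gasket, three lugs; the carrier stands in its recess (120 mm wide), whose floor is 8 mm above the worktop. Origin: centre of its underside, on the worktop.
- key_stand: Fixed white block, 70 mm (x) by 170 mm (y) by 46 mm high, with two equal keyhole sockets: bore 15.6 mm, cross slot 8 mm wide and 40 mm long along the block's y axis. A key stands in it with its collar on the block's top, its origin 8 mm above the block's underside, its y axis along the block's. Origin: centre of the underside, on the worktop.
- socket_right (a point): Centre of one socket's mouth on the stand's top, 42.5 mm from its middle towards -y.
- socket_left (a point): Centre of the other socket's mouth on the stand's top, 42.5 mm from its middle towards +y.
- dish_21: Lowest of three loose culture dishes (yellow, clear lid, 94 mm diameter, 15 mm high, 28 g) stacked on the carrier's floor. Origin: centre of its underside.
- dish_22: Middle dish of the stack, the same.
- dish_23: Top dish of the stack, the same; its top is 50 mm above the carrier's origin.
- carton_a: Bystander: loose white carton with a green band, 48x62x86 mm; origin under its centre.
- carton_b: Bystander: loose white carton with a blue band, 42x70x71 mm; origin under its centre.
- carton_c: Bystander: loose white carton with an orange band, 52x52x106 mm; origin under its centre.
- reagent_0: Bystander: loose bottle with blue cap and blue-striped label, 56 mm diameter, 100 mm high; origin under its centre.
- reagent_1: Bystander: loose bottle with blue cap and orange-striped label, 56 mm diameter, 100 mm high; origin under its centre.
- dropper_0: Bystander: loose amber dropper bottle with black bulb, 34 mm diameter, 103 mm high; origin under its centre.
There are look-alikes about, which are no part of the job. What is shaped like the dish_21 but blue or brown is not meant.

How it is judged:
By the outcome, as a careful person would: the job done as asked, in the order asked, and still so for the second after the job is handed in, while the arm keeps its last pose, push and grip.
It also fails if it takes over 67 s, if anything falls off the work surface, if the arm or the gripper's body presses on something with over 40 N, if the wrist force passes 120 N, or if a joint passes its speed limit or range.

## Working session

There is one attempt and no reset: what is moved stays moved. The work goes in short steps, Python scripts to look and compute and a tool call to move; the robot and the scene stay as the last step left them, time stands still between calls to the robot, and variables do not carry over. Pictures are saved under pics/ and viewed, at most 10 in all, crops included, and the job is handed in when it is done.

Besides the shell and the picture viewer there is one more tool, called after "Emit:" by a JSON object that holds its "api" and its "payload", one argument or row to a line. send_rows: Moves the arm, as the interface text tells. Its arguments: {"type":"object","properties":{"targets":{"type":"array"},"squeeze":{"type":"number"}},"required":["targets"]}

```bash
mkdir -p pics; ls; cat > h.py <<'E'
import numpy as np, cv2, sys
from scipy.spatial.transform import Rotation as R
from cell import *
np.set_printoptions(precision=4,suppress=True)
def P(n):
    p=camera_params(n); return np.array(p["mtx"]),cv2.Rodrigues(np.array(p["rvec"],float))[0],np.array(p["tvec"],float).ravel()
def ray(n,uv,z,pr=None):
    K,Rm,t=pr or P(n); d=Rm.T@np.linalg.solve(K,[uv[0],uv[1],1]); o=-Rm.T@t
    return o+d*(z-o[2])/d[2]
def cloud(n,dep,pr=None):
    K,Rm,t=pr or P(n); v,u=np.mgrid[:400,:640]
    c=np.stack([(u-K[0,2])/K[0,0]*dep,(v-K[1,2])/K[1,1]*dep,dep],-1)
    w=(c-t)@Rm; w[dep<=0]=np.nan; return w
def save(n,im): cv2.imwrite("pics/"+n,im[...,::-1])
E
python3 - <<'E'
from h import *
s=read_state(); print({k:np.round(v,4) for k,v in s.items()}, grip_depth if not callable(grip_depth) else grip_depth())
ims=[]
for c in ["scene","side"]:
    im,d=camera(c); ims.append(im); np.savez("d_"+c+".npz",im=im,d=d)
    w=cloud(c,d)
    for t in ["key_a_grip","hub_mouth","key_stand","jar_base","socket_left","socket_right","carrier","dish_23"]:
        for r in pinpoint(c,t)[:3]:
            uv=np.array(r["position"])*[640,400]; i=np.clip(uv.astype(int),0,[639,399])
            print(c,t,round(r["p"],2),uv.round(1),w[i[1],i[0]])
    save(c+"0.png",im)
E
```

```text
pics
{'time_s': np.float64(0.0), 'qpos': array([ 0.962 ,  0.3427,  1.525 ,  0.    ,  1.2754, -0.146 ]), 'joint_vel': array([-0.0013, -0.0005,  0.0004, -0.0007,  0.0007, -0.0006]), 'joint_torque': array([  0.0002, -43.3685, -24.6006,  -0.0002,   0.0081,   0.    ]), 'position': array([0.2341, 0.4695, 0.2306]), 'tool_rot': array([-0.0003,  0.2293,  0.9734, -0.0007]), 'ft_force': array([ 0.29  ,  0.4867, -0.1802]), 'torque': array([-0.0211,  0.0437,  0.0287]), 'grasp_force': np.float64(0.0), 'grip_width': np.float64(0.0858)} 0.0187
scene key_a_grip 0.48 [224.7 188. ] [0.5411 0.2328 0.0967]
scene hub_mouth 0.7 [339.1 226.9] [ 0.5062 -0.087   0.1034]
scene hub_mouth 0.32 [192.5 214.9] [0.4913 0.2961 0.0327]
scene key_stand 0.72 [210.2 221.1] [0.5033 0.2523 0.0199]
scene key_stand 0.22 [337. 265.] [ 0.4504 -0.1122  0.0515]
scene jar_base 0.69 [319.1 210.3] [0.696  0.0589 0.0128]
scene jar_base 0.64 [331.  273.1] [ 0.4504 -0.0999  0.0282]
scene jar_base 0.25 [339.  228.8] [ 0.4997 -0.0902  0.103 ]
scene socket_left 0.84 [193.7 201.6] [0.5213 0.3179 0.049 ]
scene socket_right 0.75 [224.9 207.
[... 314 characters left out ...]

side key_a_grip 0.43 [348. 243.] [ 0.5169 -0.079   0.0588]
side hub_mouth 0.75 [345.4 242.1] [ 0.4965 -0.0834  0.0965]
side hub_mouth 0.4 [314.2 162.2] [0.7237 0.1388 0.0307]
side key_stand 0.68 [237.3 197.2] [0.5048 0.2453 0.0453]
side socket_left 0.85 [220.6 182.9] [0.5214 0.3148 0.0486]
side socket_right 0.79 [248.7 188.2] [0.5392 0.233  0.0538]
side socket_right 0.32 [331.6 176.2] [0.6988 0.0683 0.0352]
side socket_right 0.16 [246.4 179.1] [0.5386 0.2314 0.0931]
side carrier 0.84 [346.2 266.4] [ 0.4615 -0.1062  0.0583]
side dish_23 0.97 [357.6 210.4] [ 0.6448 -0.0425  0.0143]
side dish_23 0.81 [299.8 208.8] [0.5709 0.0945 0.0188]
side dish_23 0.71 [345.9 255.1] [ 0.4753 -0.0954  0.0791]
```

View pics/scene0.png

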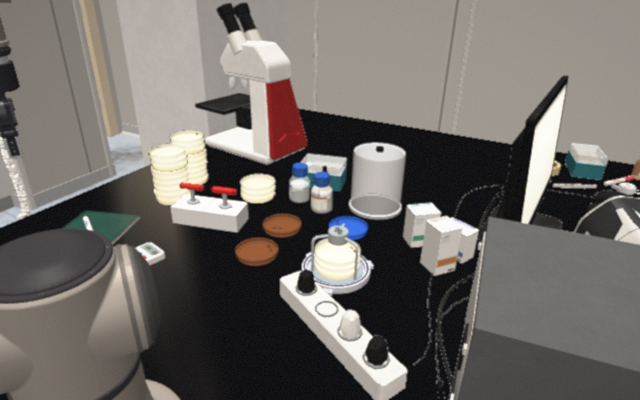

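View pics/side0.png

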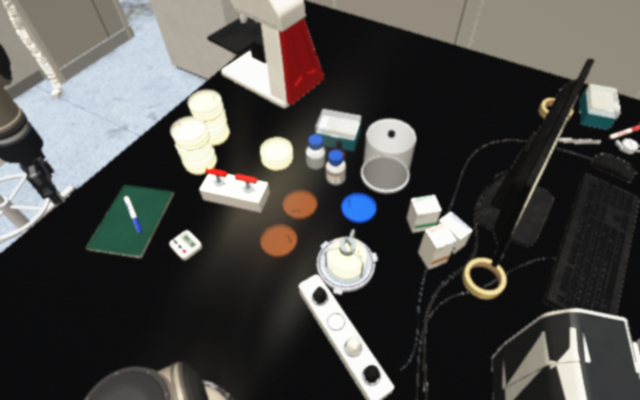

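The scene shows the stand with two red bars at (192,187) and (224,190), the carrier on its base at (337,255), and a tool rack in front of the base. The side view agrees, with bars at (217,172) and (246,181) and the hub at (347,243).

```bash
python3 - <<'E'
from h import *
for c in ["scene","side"]:
    z=np.load("d_"+c+".npz"); im=z["im"].astype(int); w=cloud(c,z["d"])
    m=(im[...,0]>110)&(im[...,1]<80)&(im[...,2]<80)&(w[...,1]>0.15)&(w[...,0]<.62)&(w[...,2]<.15)
    n,l,st,ce=cv2.connectedComponentsWithStats(m.astype(np.uint8))
    for i in range(1,n):
        if st[i,4]>20:
            q=w[l==i]; top=q[q[:,2]>.085]
            print(c,ce[i],st[i,4],np.nanmedian(q,0),q.min(0),q.max(0), "ray@.09",ray(c,ce[i],.09))
    # tall things near stand / hub
    for nm,x,y in [("stand",.53,.27),("hub",.495,-.085)]:
        r=np.hypot(w[...,0]-x,w[...,1]-y); 
        for a in range(0,360,45):
            th=np.degrees(np.arctan2(w[...,1]-y,w[...,0]-x))%360
            k=(r<.22)&(r>.1)&(abs(th-a)<22.5)&(w[...,2]>.03)
            if k.sum()>5: print(c,nm,a,"zmax",np.nanmax(w[...,2][k]).round(3),"rmin",r[k].min().round(3))
    r=np.hypot(w[...,0]-.495,w[...,1]+.085);k=(r<.04)&(w[...,2]>.095)
    print("hubtop",np.nanmedian(w[k],0),k.sum())
K,Rm,t=P("wrist");s=read_state();q=s["tool_rot"];T=R.from_quat([q[1],q[2],q[3],q[0]]).as_matrix()
print(K,"cam in tool",T.T@(-Rm.T@t-s["position"]),"\n",T.T@Rm.T)
E
```

```text
scene [192.211  186.6147] 109 [0.5177 0.3098 0.0915] [0.5065 0.2861 0.0845] [0.531  0.3421 0.0979] ray@.09 [0.5196 0.3128 0.09  ]
scene [223.7632 190.4145] 152 [0.5385 0.2322 0.0921] [0.5276 0.2047 0.0831] [0.5551 0.2621 0.0978] ray@.09 [0.5411 0.2343 0.09  ]
scene stand 0 zmax 0.05 rmin 0.128
scene stand 45 zmax 0.144 rmin 0.138
scene stand 90 zmax 0.145 rmin 0.132
scene hub 135 zmax 0.039 rmin 0.1
scene hub 180 zmax 0.079 rmin 0.101
scene hub 225 zmax 0.08 rmin 0.132
scene hub 315 zmax 0.108 rmin 0.19
hubtop [ 0.4866 -0.0927  0.1013] 200
side [216.7157 171.7647] 102 [0.5206 0.3136 0.0941] [0.5072 0.2869 0.0001] [0.5865 0.3968 0.0982] ray@.09 [0.5223 0.3155 0.09  ]
side [245.8051 177.3475] 118 [0.542  0.2357 0.0941] [ 0.5309  0.208  -0.0033] [0.6128 0.3285 0.0981] ray@.09 [0.5447 0.2372 0.09  ]
side stand 0 zmax 0.052 rmin 0.131
side stand 45 zmax 0.146 rmin 0.138
side stand 90 zmax 0.145 rmin 0.13
side hub 135 zmax 0.04 rmin 0.101
side hub 180 zmax 0.081 rmin 0.1
side hub 225 zmax 0.082 rmin 0.127
side hub 315 zmax 0.109 rmin 0.191
hubtop [ 0.4905 -0.0921  0.1014] 187
[[341.2155   0.     316.1698]
 [  0.     341.2155 202.2018]
 [  0.       0.       1.    ]] cam in tool [ 0.0804  0.0009 -0.1426] 
 [[-0.0008 -0.9503 -0.3112]
 [ 1.     -0.0007 -0.0006]
 [ 0.0003 -0.3112  0.9503]]
```

Emit:
{"api": "send_rows", "payload": {
  "targets": [
    [0,0,10,-0.06,-0.007,-0.01,-1],
    [0,0,20,-0.12,-0.014,-0.02,-1],
    [0,0,30,-0.18,-0.021,-0.02,-1],
    [0,0,40,-0.24,-0.03,-0.02,-1],
    [0,0,48.5,-0.3,-0.036,-0.02,-1],
    [0,0,48.5,-0.352,-0.042,-0.02,-1],
    [0,0,48.5,-0.352,-0.042,-0.02,-1],
    [0,0,48.5,-0.352,-0.042,-0.02,-1]
  ]
}}

```text
time_s: 1.9
position: [0.5302, 0.2752, 0.251]
tool_rot: [-0.0, 0.609, 0.793, -0.0]
ft_force: [0.1, -0.2, 0.3]
grip_width: 0.0853
grasp_force: 0.0
```

```bash
cat >> h.py <<'E'
def pose():
    s=read_state();q=s["tool_rot"];return s,R.from_quat([q[1],q[2],q[3],q[0]]).as_matrix()
def to_tool(target,yaw=None):
    "shift in tool axes from measured TCP to world target; turn about tool z to bring tool y to world yaw (deg)"
    s,T=pose(); d=T.T@(np.array(target)-s["position"])
    y=np.degrees(np.arctan2(T[1,1],T[0,1])); tz=None if yaw is None else -((yaw-y+180)%360-180)
    return d,tz,y
E
python3 - <<'E'
from h import *
s,T=pose();print(s["time_s"],s["position"],to_tool([.5,.5,.5])[2],T[:,2],s["ft_force"])
pr=P("wrist"); im,d=camera("wrist"); np.savez("d_w1.npz",im=im,d=d,K=pr[0],R=pr[1],t=pr[2]); save("w1.png",im); w=cloud("wrist",d,pr)
hs=im.astype(int);m=(hs[...,0]>110)&(hs[...,1]<80)&(hs[...,2]<80)&(w[...,2]>.09)
n,l,st,ce=cv2.connectedComponentsWithStats(m.astype(np.uint8))
for i in range(1,n):
    if st[i,4]>100:
        v,u=np.nonzero(l==i); q=np.array([ray("wrist",(a,b),.095,pr) for a,b in zip(u,v)])[:,:2].astype(np.float32)
        c,sz,an=cv2.minAreaRect(q); print(ce[i],st[i],c,sz,an,np.nanmedian(w[l==i],0))
for t in ["key_a_grip","key_stand","socket_left","socket_right"]:
    for r in pinpoint("wrist",t)[:2]: 
        uv=np.array(r["position"])*[640,400];z={"key_a_grip":.088,"key_stand":0}.get(t,.046); print(t,r["p"],uv,ray("wrist",uv,z,pr))
E
```

```text
1.9 [0.5302 0.2752 0.251 ] 14.962727812937615 [-0.0009  0.0002 -1.    ] [ 0.0778 -0.2018  0.3222]
[319.8466 134.4542] [313  99  15  69 841] (0.5217038989067078, 0.3195817172527313) (0.012168101035058498, 0.05802677199244499) 14.753538131713867 [0.5221 0.3185 0.0947]
[318.9838 223.552 ] [313 194  14  61 741] (0.5433880686759949, 0.23793651163578033) (0.012524263001978397, 0.06074712797999382) 14.755206108093262 [0.5425 0.2396 0.0947]
key_a_grip 0.86 [322.816 221.08 ] [0.5461 0.2398 0.088 ]
key_stand 0.94 [320.704 160.4  ] [0.5342 0.2797 0.    ]
socket_left 0.72 [318.592 129.   ] [0.521  0.3185 0.046 ]
```

View pics/w1.png

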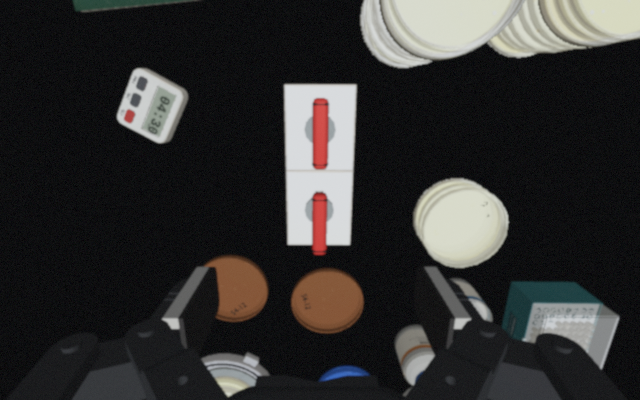

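The wrist view shows the stand square to the tool, with bars at (320,134) and (319,223). Yaw is 14.8° and the key spacing measures 85 mm, as it should. I'm going for the right key.

Emit:
{"api": "send_rows", "payload": {
  "targets": [
    [0,0,0.2,-0.02,0.0013,0.04,0.0],
    [0,0,0.2,-0.04,0.0026,0.09,0.0],
    [0,0,0.2,-0.04,0.0026,0.13,0.0],
    [0,0,0.2,-0.04,0.0026,0.165,0.0],
    [0,0,0.2,-0.04,0.0026,0.1817,0.0],
    [0,0,0.2,-0.04,0.0026,0.1817,0.0]
  ]
}}

```text
time_s: 2.9
position: [0.5429, 0.2374, 0.0692]
tool_rot: [-0.0, 0.61, 0.792, -0.001]
ft_force: [-0.1, -0.3, -0.3]
grip_width: 0.0428
grasp_force: 0.0
```

```bash
python3 - <<'E'
from h import *
s,T=pose();print(s["time_s"],s["position"],to_tool([.5,.5,.5])[2],s["ft_force"],s["grip_width"])
pr=P("wrist"); im,d=camera("wrist"); np.savez("d_w2.npz",im=im,d=d,K=pr[0],R=pr[1],t=pr[2]); save("w2.png",im)
hs=im.astype(int);m=(hs[...,0]>110)&(hs[...,1]<80)&(hs[...,2]<80)
n,l,st,ce=cv2.connectedComponentsWithStats(m.astype(np.uint8))
for i in range(1,n):
    if st[i,4]>100:
        v,u=np.nonzero(l==i); q=np.array([ray("wrist",(a,b),.095,pr) for a,b in zip(u,v)])[:,:2].astype(np.float32)
        c,sz,an=cv2.minAreaRect(q); print(ce[i],st[i],c,sz,an)
E
```

```text
2.9 [0.5429 0.2374 0.0692] 14.82227419785497 [-0.1206 -0.3077 -0.2821] 0.042818906871001844
[317.1793  77.0397] [ 297    0   42  160 6326] (0.5224311351776123, 0.31743139028549194) (0.012928781099617481, 0.048484355211257935) 14.975363731384277
[316.7418 165.3709] [300 161  34  10 275] (0.5289806127548218, 0.2917269170284271) (0.011459888890385628, 0.0031832968816161156) 14.805302619934082
[316.685  237.4953] [299 228  36  19 527] (0.53590327501297, 0.2655135691165924) (0.013088194653391838, 0.007304241415113211) 14.837002754211426
[316.0576 304.4647] [ 281  248   53  127 3701] (0.543971061706543, 0.23137451708316803) (0.019745972007513046, 0.06229960918426514) 5.97030782699585
```

View pics/w2.png

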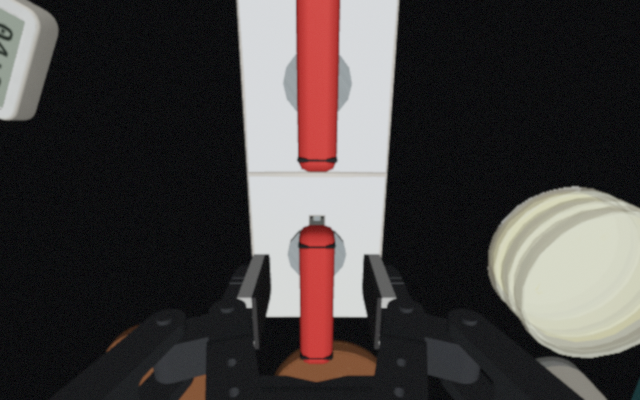

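The fingers straddle the right key's bar, centred at (317,304) with the near end at v≈228. I'll close and lift.

Emit:
{"api": "send_rows", "payload": {
  "targets": [
    [0,0,0,0,0,0,1],
    [0,0,0,0,0,0,1],
    [0,0,0,0,0,0,1],
    [0,0,0,0,0,0,1]
  ],
  "squeeze": 60
}}

```text
time_s: 3.45
position: [0.5443, 0.2374, 0.0711]
tool_rot: [0.001, 0.61, 0.792, 0.001]
ft_force: [-0.9, 1.0, 6.0]
grip_width: 0.0127
grasp_force: 60.3
```

Emit:
{"api": "send_rows", "payload": {
  "targets": [
    [0,0,0,0,0,-0.01,1],
    [0,0,0,0,0,-0.03,1],
    [0,0,0,0,0,-0.06,1],
    [0,0,0,0,0,-0.1,1],
    [0,0,0,0,0,-0.14,1],
    [0,0,0,0,0,-0.14,1]
  ]
}}

```text
time_s: 4.2
position: [0.5449, 0.2375, 0.2136]
tool_rot: [0.002, 0.61, 0.792, 0.003]
ft_force: [-0.5, 0.6, -1.2]
grip_width: 0.013
grasp_force: 59.4
```

```bash
python3 - <<'E'
from h import *
print(to_tool([.495,-.05,.24],15.),pose()[0]["position"])
E
```

```text
(array([-0.2653, -0.1214, -0.0273]), np.float64(-0.21531808419527465), np.float64(14.784681915804727)) [0.5449 0.2375 0.2136]
```

Emit:
{"api": "send_rows", "payload": {
  "targets": [
    [0,0,0,-0.04,-0.015,-0.027,1],
    [0,0,0,-0.09,-0.034,-0.027,1],
    [0,0,0,-0.145,-0.055,-0.027,1],
    [0,0,0,-0.2,-0.0755,-0.027,1],
    [0,0,0,-0.255,-0.0965,-0.027,1],
    [0,0,0,-0.31,-0.117,-0.027,1],
    [0,0,0,-0.36,-0.1365,-0.027,1],
    [0,0,0,-0.36,-0.1365,-0.027,1]
  ]
}}

```text
time_s: 5.2
position: [0.5021, -0.149, 0.2354]
tool_rot: [-0.001, 0.612, 0.791, -0.001]
ft_force: [-1.1, 1.4, -2.4]
grip_width: 0.0129
grasp_force: 59.3
```

```bash
python3 - <<'E'
from h import *
s,T=pose();print(s["time_s"],s["position"],to_tool([.5,.5,.5])[2],T,s["ft_force"],s["grip_width"])
pr=P("wrist"); im,d=camera("wrist"); np.savez("d_w3.npz",im=im,d=d,K=pr[0],R=pr[1],t=pr[2]); save("w3.png",im); w=cloud("wrist",d,pr)
for t in ["hub_mouth","carrier","jar_base"]:
    for r in pinpoint("wrist",t)[:2]: 
        uv=np.array(r["position"])*[640,400];z={"hub_mouth":.102,"carrier":.008}.get(t,0);i=uv.astype(int); print(t,r["p"],uv,ray("wrist",uv,z,pr),w[min(i[1],399),i[0]])
E
```

```text
5.2 [ 0.5021 -0.149   0.2354] 14.47579733569922 [[-0.25    0.9683 -0.0022]
 [ 0.9683  0.25    0.0003]
 [ 0.0008 -0.0021 -1.    ]] [-1.0808  1.4187 -2.3614] 0.012914977402001862
hub_mouth 0.62 [323.2  122.08] [ 0.4931 -0.0923  0.102 ] [ 0.4946 -0.0958  0.0575]
carrier 0.92 [326.08 115.4 ] [ 0.4978 -0.0923  0.008 ] [ 0.4956 -0.089   0.0587]
```

View pics/w3.png

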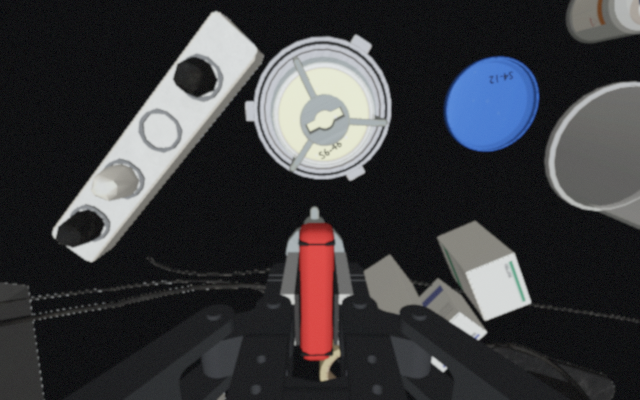

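The hub is at (325,120) with the keyhole's slot tilted from about (307,128) to (343,112). The held key is upright below it. I'll measure the hub disc and the slot.

```bash
cat > hub.py <<'E'
from h import *
def hub(f,c0):
    z=np.load(f); im=z["im"]; d=z["d"]; pr=(z["K"],z["R"],z["t"]); w=cloud("wrist",d,pr)
    Z=w[...,2]; r=np.hypot(w[...,0]-c0[0],w[...,1]-c0[1])
    # per-pixel ray hit at z=.102
    K,Rm,t=pr; v,u=np.mgrid[:400,:640]; D=np.stack([(u-K[0,2])/K[0,0],(v-K[1,2])/K[1,1],np.ones_like(u)],-1)@Rm; o=-Rm.T@t
    H=o+D*((.102-o[2])/D[...,2])[...,None]; rr=np.hypot(H[...,0]-c0[0],H[...,1]-c0[1])
    top=(Z>.094)&(Z<.11)&(rr<.03); print("top n",top.sum(),"z",np.nanmedian(Z[top]))
    hsv=cv2.cvtColor(im,cv2.COLOR_RGB2HSV); yel=(hsv[...,1]>25)&(rr<.019)
    hol=yel|((rr<.017)&~top)
    n,l,st,ce=cv2.connectedComponentsWithStats(yel.astype(np.uint8))
    i=1+np.argmax(st[1:,4]); q=H[l==i][:,:2]; m=q.mean(0); e,V=np.linalg.eigh(np.cov((q-m).T)); a=V[:,1]
    print("hole n",len(q),"c",m,"yaw",np.degrees(np.arctan2(a[1],a[0]))%180,"std",np.sqrt(e),"extent",np.ptp((q-m)@a),np.ptp((q-m)@V[:,0]))
    # hub disc: gray, close with hole, opening to drop rods
    g=((hsv[...,1]<40)&(rr<.03)|(rr<.016)).astype(np.uint8)
    px=int(round(.012/(np.linalg.norm(H[120,321]-H[120,320])))); g=cv2.morphologyEx(g,cv2.MORPH_OPEN,cv2.getStructuringElement(cv2.MORPH_ELLIPSE,(2*px+1,)*2))
    q=H[g>0][:,:2]; print("disc c",q.mean(0),"r",np.sqrt(len(q)*np.linalg.norm(H[120,321]-H[120,320])**2/np.pi),(np.ptp(q,0)))
    pm=o; print("cam",o)
    return im,top,yel
if __name__=="__main__":
    im,top,yel=hub(sys.argv[1],(float(sys.argv[2]),float(sys.argv[3])))
E
python3 hub.py d_w3.npz .493 -.092; python3 - <<'E'
from h import *
im=np.load("d_w3.npz")["im"]; save("w3c.png",cv2.resize(im[70:260,250:400],None,fx=3.1,fy=3.1,interpolation=cv2.INTER_CUBIC))
E
```

```text
top n 1704 z 0.1018261657074566
hole n 1 c [ 0.4835 -0.1003] yaw nan std [nan nan] extent nan nan
disc c [ 0.4928 -0.0912] r 0.030344316991972525 [0.0597 0.0598]
cam [ 0.4825 -0.0706  0.3781]hub.py:12: RuntimeWarning: Degrees of freedom <= 0 for slice
  i=1+np.argmax(st[1:,4]); q=H[l==i][:,:2]; m=q.mean(0); e,V=np.linalg.eigh(np.cov((q-m).T)); a=V[:,1]
  c *= np.true_divide(1, fact)
  c *= np.true_divide(1, fact)
```

View pics/w3c.png

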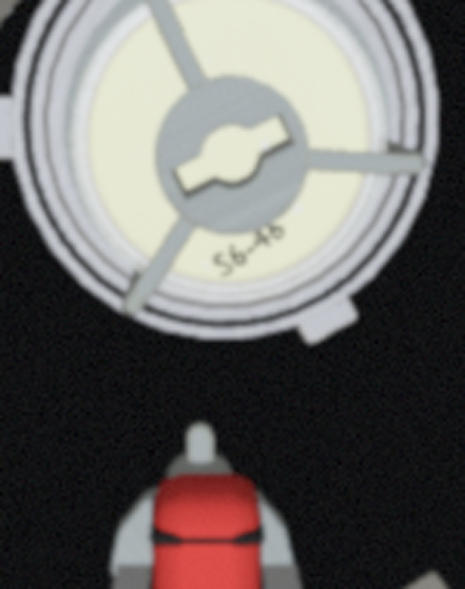

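```bash
python3 - <<'E'
import re
s=open("hub.py").read()
s=s.replace("yel=(hsv[...,1]>25)&(rr<.019)","L=im.astype(int); yel=(L[...,0]-L[...,2]>8)&(L[...,0]>170)&(rr<.0185)")
s=s.replace("g=((hsv[...,1]<40)&(rr<.03)|(rr<.016))","g=(~((L[...,0]-L[...,2]>8)&(L[...,0]>170))&(rr<.03)|(rr<.016))")
s=s.replace(",np.ptp((q-m)@V[:,0]))",",np.ptp((q-m)@V[:,0])); ")
open("hub.py","w").write(s)
E
python3 hub.py d_w3.npz .493 -.092
python3 - <<'E'
from h import *
z=np.load("d_w3.npz");im=z["im"].astype(int);pr=(z["K"],z["R"],z["t"]); s,T=pose(); p=s["position"]
print("hub px",im[105,322],im[120,324],im[140,325])
print("col 315 rows",[(v,im[v,315].tolist(),round(float(z["d"][v,315]),3)) for v in range(203,250,2)])
for lab,uv,h in [("pin end",(315,206),.1815),("bar end",(316.5,222.5),.254),("bar far end",(316,361),.254),("collar edge",(315,217),p[2]+.0187-.038)]:
    print(lab,T.T@(ray("wrist",uv,h,pr)-p))
m=(im[...,0]>110)&(im[...,1]<80)&(im[...,2]<80); v,u=np.nonzero(m); k=abs(u-316)<40
q=np.array([ray("wrist",(a,b),p[2]+.0257,pr) for a,b in zip(u[k],v[k])]); print("bar",cv2.minAreaRect(((q-p)@T)[:,:2].astype(np.float32)))
E
```

```text
top n 1704 z 0.1018261657074566
hole n 418 c [ 0.4931 -0.0898] yaw 41.42571330792734 std [0.003  0.0073] extent 0.029079797687571518 0.013532677820011909
disc c [ 0.4925 -0.0911] r 0.019039021161822628 [0.0385 0.0382]
cam [ 0.4825 -0.0706  0.3781]
hub px [168 176 179] [231 232 212] [171 179 181]
col 315 rows [(203, [14, 16, 17], 0.397), (205, [34, 37, 34], 0.4), (207, [128, 132, 129], 0.209), (209, [166, 174, 174], 0.208), (211, [168, 177, 179], 0.208), (213, [170, 179, 180], 0.206), (215, [169, 177, 179], 0.209), (217, [167, 175, 177], 0.209), (219, [131, 137, 137], 0.209), (221, [100, 99, 96], 0.207), (223, [109, 51, 47], 0.137), (225, [120, 31, 30], 0.135), (227, [130, 38, 36], 0.133), (229, [149, 44, 42], 0.132), (231, [172, 52, 49], 0.131), (233, [192, 58, 56], 0.13), (235, [203, 68, 64], 0.129), (237, [207, 68, 64], 0.129), (239, [213, 73, 70], 0.13), (241, [215, 75, 72], 0.13), (243, [170, 60, 58], 0.131), (245, [167, 61, 59], 0.129), (247, [219, 77, 74], 0.13), (249, [219, 77, 73], 0.131)]
pin end [ 0.01   -0.0027  0.0546]
bar end [ 0.0279 -0.0015 -0.0179]
bar far end [-0.0392 -0.0022 -0.0179]
collar edge [ 0.0162 -0.0024  0.0193]
bar ((-0.00028212927281856537, -0.0018210289999842644), (0.06214991211891174, 0.013252386823296547), 0.5959997177124023)
```

Emit:
{"api": "send_rows", "payload": {
  "targets": [
    [0,0,10,0.005,-0.008,0.005,1],
    [0,0,20,0.01,-0.016,0.01,1],
    [0,0,30,0.015,-0.024,0.015,1],
    [0,0,40,0.02,-0.032,0.02,1],
    [0,0,50,0.025,-0.04,0.025,1],
    [0,0,60,0.029,-0.0487,0.03,1],
    [0,0,63,0.029,-0.0487,0.03,1],
    [0,0,63,0.029,-0.0487,0.03,1]
  ]
}}

```text
time_s: 6.4
position: [0.449, -0.1289, 0.2066]
tool_rot: [-0.0, 0.934, 0.358, 0.0]
ft_force: [-0.6, 0.6, -1.2]
grip_width: 0.0128
grasp_force: 59.3
```

Emit:
{"api": "send_rows", "payload": {
  "targets": [
    [0,0,0,0,0,0,1],
    [0,0,0,0,0,0,1],
    [0,0,0,0,0,0,1]
  ]
}}

```text
time_s: 6.78
position: [0.4489, -0.1301, 0.2066]
tool_rot: [-0.0, 0.934, 0.357, 0.0]
ft_force: [0.0, 0.2, -1.3]
grip_width: 0.0127
grasp_force: 59.3
```

```bash
cat > look.py <<'E'
from h import *
n=sys.argv[1]
s,T=pose();p=s["position"];print(s["time_s"],p,"yaw",to_tool([.5,.5,.5])[2],T[:,2],"v",np.abs(s["joint_vel"]).max())
pr=P("wrist"); im,d=camera("wrist"); s2,_=pose(); print("drift",s2["position"]-p)
np.savez("d_"+n+".npz",im=im,d=d,K=pr[0],R=pr[1],t=pr[2],p=p,T=T); save(n+".png",im)
im=im.astype(int); m=(im[...,0]>110)&(im[...,1]<80)&(im[...,2]<80); m[:150]=0
v,u=np.nonzero(m); 
f=lambda uv,h:(T.T@(ray("wrist",uv,p[2]+.0187+h,pr)-p))
print("bar rows",v.min(),v.max(),"cols@260",u[v==260].min(),u[v==260].max(),"y at top",f((u[v==260].mean(),260),.007),"near end bottom",f((u.mean(),v.min()),-.007),"far top",f((u.mean(),v.max()),.007))
# pin / rod grey above the bar
g=(im.min(-1)>90)&(abs(im[...,0]-im[...,2])<25)&(d<.24)&(d>.1); 
for r in range(v.min()-20,v.min(),2):
    k=np.nonzero(g[r,280:350])[0]+280
    if len(k): print("row",r,k.min(),k.max(),"pin y",f((k.mean(),r),-.0725),"d",round(float(np.median(d[r,k])),3))
E
python3 look.py w4; python3 hub.py d_w4.npz .493 -.091; python3 -c "
from h import *
im=np.load('d_w4.npz')['im']; save('w4c.png',cv2.resize(im[60:260,220:420],None,fx=3,fy=3,interpolation=cv2.INTER_CUBIC))"
```

```text
6.775 [ 0.4489 -0.1301  0.2066] yaw -48.19114953757374 [ 0.0001  0.0001 -1.    ] v 0.0034696429934492506
drift [-0.     -0.0001 -0.    ]
bar rows 223 360 cols@260 299 333 y at top [ 0.0191 -0.0008 -0.0257] near end bottom [ 0.0287 -0.0007 -0.0117] far top [-0.0283 -0.0008 -0.0257]
row 207 313 316 pin y [ 0.0131 -0.0018  0.0538] d 0.209
row 209 311 318 pin y [ 0.0118 -0.0018  0.0538] d 0.208
row 211 311 318 pin y [ 0.0105 -0.0018  0.0538] d 0.208
row 213 311 318 pin y [ 0.0092 -0.0018  0.0538] d 0.209
row 215 311 318 pin y [ 0.0079 -0.0018  0.0538] d 0.209
row 217 309 319 pin y [ 0.0066 -0.0021  0.0538] d 0.209
row 219 308 321 pin y [ 0.0053 -0.0018  0.0538] d 0.211
row 221 306 321 pin y [ 0.004  -0.0025  0.0538] d 0.208
top n 2102 z 0.10184494584643583
hole n 569 c [ 0.4949 -0.0897] yaw 41.621747499976124 std [0.0032 0.0073] extent 0.02754727382423067 0.01415777369508647
disc c [ 0.4931 -0.0913] r 0.01889366214611513 [0.0377 0.0381]
cam [ 0.5087 -0.0758  0.3492]
```

View pics/w4c.png

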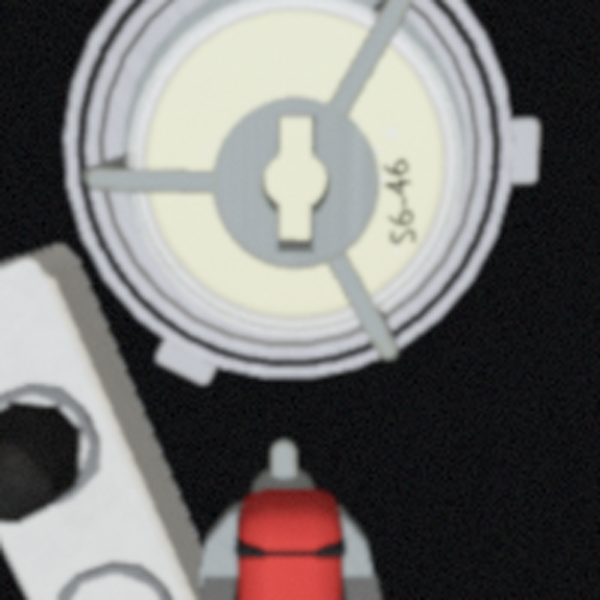

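The keyhole is at about (319,121) px with its slot along tool x, and the pin's end shows at (315,207). After allowing for the camera bias seen on the held key, the shift to the hub is x +60.4 mm, y +2.5 mm.

Emit:
{"api": "send_rows", "payload": {
  "targets": [
    [0,0,0,0.03,0.0015,0,1],
    [0,0,0,0.0604,0.0025,0.01,1],
    [0,0,0,0.0604,0.0025,0.025,1],
    [0,0,0,0.0604,0.0025,0.036,1],
    [0,0,0,0.0604,0.0025,0.038,1],
    [0,0,0,0.0604,0.0025,0.038,1]
  ]
}}

```text
time_s: 7.58
position: [0.4956, -0.0922, 0.1689]
tool_rot: [0.0, 0.934, 0.356, 0.0]
ft_force: [-0.5, 0.4, -1.1]
grip_width: 0.0128
grasp_force: 59.3
```

Emit:
{"api": "send_rows", "payload": {
  "targets": [
    [0,0,0,0,0,0.003,1],
    [0,0,0,0,0,0.006,1],
    [0,0,0,0,0,0.009,1],
    [0,0,0,0,0,0.009,1]
  ]
}}

```text
time_s: 8.07
position: [0.4954, -0.0918, 0.1593]
tool_rot: [-0.0, 0.934, 0.357, -0.0]
ft_force: [-0.0, 0.7, -0.8]
grip_width: 0.0126
grasp_force: 59.3
```

Emit:
{"api": "send_rows", "payload": {
  "targets": [
    [0,0,0,0,0,0.002,1],
    [0,0,0,0,0,0.004,1],
    [0,0,0,0,0,0.006,1],
    [0,0,0,0,0,0.006,1]
  ]
}}

```text
time_s: 8.57
position: [0.4954, -0.0918, 0.1534]
tool_rot: [-0.0, 0.934, 0.357, -0.0]
ft_force: [0.1, -0.3, -1.4]
grip_width: 0.0129
grasp_force: 59.3
```

Emit:
{"api": "send_rows", "payload": {
  "targets": [
    [0,0,0,0,0,0.005,1],
    [0,0,0,0,0,0.01,1],
    [0,0,0,0,0,0.015,1],
    [0,0,0,0,0,0.02,1],
    [0,0,0,0,0,0.024,1],
    [0,0,0,0,0,0.024,1]
  ]
}}

```text
time_s: 9.32
position: [0.4954, -0.0918, 0.1292]
tool_rot: [-0.0, 0.934, 0.357, -0.0]
ft_force: [0.9, -0.7, -1.0]
grip_width: 0.0131
grasp_force: 59.3
```

Emit:
{"api": "send_rows", "payload": {
  "targets": [
    [0,0,0,0,0,0.001,1],
    [0,0,0,0,0,0.002,1],
    [0,0,0,0,0,0.003,1],
    [0,0,0,0,0,0.004,1],
    [0,0,0,0,0,0.004,1]
  ]
}}

```text
time_s: 9.95
position: [0.4957, -0.0918, 0.127]
tool_rot: [0.0, 0.934, 0.357, 0.001]
ft_force: [-3.4, 1.4, 10.7]
grip_width: 0.0128
grasp_force: 61.0
```

Emit:
{"api": "send_rows", "payload": {
  "targets": [
    [0,0,0,0,0,-0.0025,1],
    [0,0,0,0,0,-0.0025,1],
    [0,0,-8,0,0,-0.0025,1],
    [0,0,-16,0,0,-0.0025,1],
    [0,0,-24,0,0,-0.0025,1],
    [0,0,-30,0,0,-0.0025,1],
    [0,0,-30,0,0,-0.0025,1]
  ]
}}

```text
time_s: 10.82
position: [0.4953, -0.0916, 0.1277]
tool_rot: [-0.0, 0.81, 0.586, -0.0]
ft_force: [-0.5, 1.4, -1.8]
grip_width: 0.013
grasp_force: 59.3
```

Emit:
{"api": "send_rows", "payload": {
  "targets": [
    [0,0,-9,0,0,0,1],
    [0,0,-18,0,0,0,1],
    [0,0,-27,0,0,0,1],
    [0,0,-36,0,0,0,1],
    [0,0,-45,0,0,0,1],
    [0,0,-54,0,0,0,1],
    [0,0,-60,0,0,0,1],
    [0,0,-60,0,0,0,1]
  ]
}}

```text
time_s: 11.82
position: [0.4947, -0.0915, 0.1276]
tool_rot: [-0.001, 0.41, 0.912, -0.0]
ft_force: [-2.3, 0.6, -1.3]
grip_width: 0.013
grasp_force: 59.4
```

```bash
python3 - <<'E'
from h import *
s,T=pose();print(s["position"],to_tool([0,0,0])[2],s["ft_force"],s["torque"],T[:,2])
pr=P("wrist");im,d=camera("wrist"); save("w5.png",im); a,_=camera("side")
save("s5.png",np.vstack([cv2.resize(im[:,100:540],(580,290))[:290, :],cv2.resize(a[180:310,240:440],(580,300),interpolation=cv2.INTER_CUBIC)]))
E
```

```text
[ 0.4947 -0.0915  0.1276] 41.618114935288126 [-2.2539  0.6296 -1.316 ] [ 0.186   0.5234 -0.0382] [-0.0021  0.0008 -1.    ]
```

View pics/s5.png

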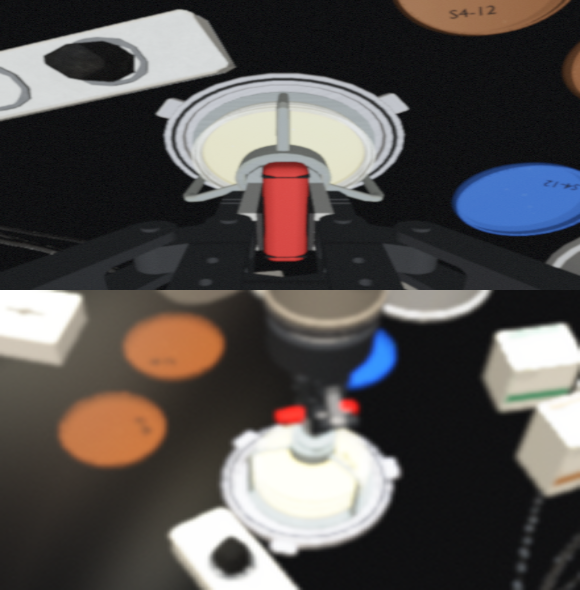

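The rod still points along the tool's new x, so the carrier didn't turn with the key, and the collar sits at the hub. I'll raise it slowly to seat the pin.

Emit:
{"api": "send_rows", "payload": {
  "targets": [
    [0,0,0,0,0,-0.002,1],
    [0,0,0,0,0,-0.004,1],
    [0,0,0,0,0,-0.006,1],
    [0,0,0,0,0,-0.008,1],
    [0,0,0,0,0,-0.0095,1],
    [0,0,0,0,0,-0.0095,1]
  ]
}}

```text
time_s: 12.68
position: [0.4957, -0.0919, 0.1376]
tool_rot: [0.0, 0.408, 0.913, 0.0]
ft_force: [-0.6, 0.2, -4.9]
grip_width: 0.0125
grasp_force: 58.7
```

Emit:
{"api": "send_rows", "payload": {
  "targets": [
    [0,0,0,0,0,-0.003,1],
    [0,0,0,0,0,-0.006,1],
    [0,0,0,0,0,-0.01,1],
    [0,0,0,0,0,-0.014,1],
    [0,0,0,0,0,-0.017,1],
    [0,0,0,0,0,-0.02,1],
    [0,0,0,0,0,-0.02,1]
  ]
}}

```text
time_s: 13.55
position: [0.4957, -0.0919, 0.1578]
tool_rot: [0.0, 0.408, 0.913, 0.0]
ft_force: [-0.4, 0.3, -5.3]
grip_width: 0.0129
grasp_force: 58.7
```

```bash
cat > chk.py <<'E'
from h import *
n=sys.argv[1]
s,T=pose();print(s["time_s"],s["position"],s["ft_force"],s["torque"],T[:,2])
a,da=camera("side"); b,db=camera("scene"); pr=P("wrist"); c,dc=camera("wrist")
for nm,im,d in (("side",a,da),("scene",b,db),("wrist",c,dc)):
    w=cloud(nm,d,pr if nm=="wrist" else None); r=np.hypot(w[...,0]-s["position"][0],w[...,1]-s["position"][1])
    L=im.astype(int); y=(L[...,0]-L[...,2]>8)&(L[...,0]>170)&(r<.045)&(w[...,2]<s["position"][2]-.03)
    q=w[y]; top=q[q[:,2]>np.nanpercentile(q[:,2],60)] if len(q) else q
    if len(top)>20:
        A=np.c_[top[:,:2]-s["position"][:2],np.ones(len(top))]; k=np.linalg.lstsq(A,top[:,2],rcond=None)[0]
        k2=abs(A@k-top[:,2])<.003; k=np.linalg.lstsq(A[k2],top[k2,2],rcond=None)[0]; print(nm,len(top),"dish top slope deg",np.degrees(k[:2]),"z",k[2])
save(n+".png",np.vstack([cv2.resize(b[150:310,230:440],(394,300),interpolation=cv2.INTER_CUBIC),cv2.resize(a[170:310,250:434],(394,300),interpolation=cv2.INTER_CUBIC)]))
save(n+"w.png",c)
E
python3 chk.py c6
```

```text
13.55 [ 0.4957 -0.0919  0.1578] [-0.3843  0.334  -5.347 ] [-0.0054  0.0314 -0.0195] [ 0.0005 -0.0001 -1.    ]
side 138 dish top slope deg [-37.1634 -14.5957] z 0.0983719988396596
scene 292 dish top slope deg [-0.3689  0.0092] z 0.08237352262987242
wrist 2579 dish top slope deg [-0.1248  0.0338] z 0.08188226375784373
```

View pics/c6.png

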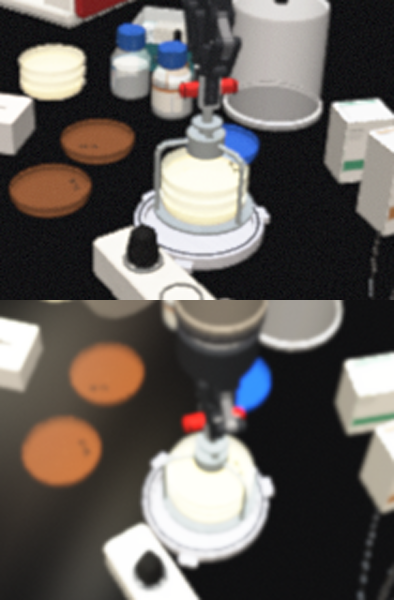

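The carrier hangs level (dish-top slope 0.1°) and has risen 24 mm, which puts the pin's seat at the groove depth. I'll lift the rest.

Emit:
{"api": "send_rows", "payload": {
  "targets": [
    [0,0,0,0,0,-0.005,1],
    [0,0,0,0,0,-0.013,1],
    [0,0,0,0,0,-0.022,1],
    [0,0,0,0,0,-0.031,1],
    [0,0,0,0,0,-0.04,1],
    [0,0,0,0,0,-0.047,1],
    [0,0,0,0,0,-0.052,1],
    [0,0,0,0,0,-0.054,1]
  ]
}}

```text
time_s: 14.7
position: [0.4956, -0.0918, 0.2118]
tool_rot: [0.0, 0.408, 0.913, 0.0]
ft_force: [-0.3, 0.1, -5.2]
grip_width: 0.0128
grasp_force: 58.7
```

Emit:
{"api": "send_rows", "payload": {
  "targets": [
    [0,0,0,0,0,0,1],
    [0,0,0,0,0,0,1],
    [0,0,0,0,0,0,1],
    [0,0,0,0,0,0,1],
    [0,0,0,0,0,0,1],
    [0,0,0,0,0,0,1]
  ]
}}

```text
time_s: 15.45
position: [0.4955, -0.0918, 0.2116]
tool_rot: [-0.0, 0.408, 0.913, 0.0]
ft_force: [-0.0, -0.2, -5.5]
grip_width: 0.0127
grasp_force: 58.7
```

```bash
python3 chk.py c7; python3 -c "
from h import *
s=read_state();print(np.abs(s['joint_vel']).max(),s['position'])"
```

```text
15.45 [ 0.4955 -0.0918  0.2116] [-0.0353 -0.1618 -5.5037] [0.0291 0.0438 0.0128] [ 0.      0.0001 -1.    ]
side 151 dish top slope deg [-40.4561  -8.6847] z 0.14902082075836534
scene 320 dish top slope deg [-0.0344 -0.0262] z 0.13629822814607617
wrist 2583 dish top slope deg [-0.1393  0.0365] z 0.13594041847755886
0.001693622757825834 [ 0.4956 -0.0918  0.2116]
```

View pics/c7.png

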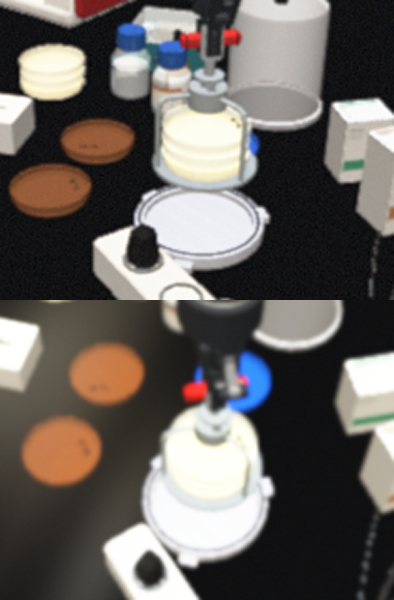

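The carrier with its three dishes hangs level and still. Its underside is at about 86 mm, some 70 mm clear of the base, so I'm handing it in.

```bash
python3 -c "from cell import sign_off; print(sign_off())"
```

```text
the job is handed in; nothing more can be done
None
```

The job is handed in: the right-hand key fitted on the first try, and its pin is seated under the hub, holding the carrier and its three dishes level and still about 7 cm above the jar base after 15.5 s.

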